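# Slide the tray with the carved bird across to the sanding table

### The arm

A 6-joint arm with a two-finger parallel gripper is mounted at the origin on the work surface. World frame = base frame: x ahead of the robot, y to its left, z up, the work surface at z = 0. Lengths are in m, angles in rad, forces in N, time in s.
With the tool pointing down it reaches from about 0.35 to 0.775 m from the base axis. Payload 7.3 kg.
Tool frame: the origin (TCP) lies at the very end of the fingers, on their centre line; the grasp point (between the pads) lies 19 mm behind it; x points along the fingers, y is the direction in which the jaws open and shut, and the axes are right-handed (so a half turn about x gives the same grasp; the last joint's range is limited). The gripper opens to 92 mm and grips with 3 to 60 N. Pads are 19 mm wide; open, the fingers measure 130 mm over their backs; the gripper's body (75 mm by 190 mm) begins 47 mm behind the grasp point.
Start: joints at [1.157, 0.342, 1.524, -0, 1.275, -0.146], TCP at [0.139, 0.506, 0.227] pointing down, gripper open.
Joint ranges: [-2.53, 2.53], [-0.77, 2.02], [0.04, 2.7], [-1, 4.14], [0.28, 2.66], [-3.11, 3.11]. Speed limits (rad/s): [2.57, 2.57, 3.14, 3.14, 3.14, 3.14].

### API

Orientations are given as [roll, pitch, yaw] about the fixed x, y, z axes, in that order (R = Rz(yaw) Ry(pitch) Rx(roll)).
In Python, from cell import observe, vision, job gives the robot as it stands.
- The arm moves only by the tool send_rows, never from a script. Its argument "motion" is a list of rows, each an object with "hand": the opening, from -1 (shut) to 1 (fully open), so that 0 is half open; "slide": the shift along the tool's x, y, z in mm, a list of three; "spin": the turn about the tool's x in rad. In form: [{"hand": hand, "slide": [tx, ty, tz], "spin": spin}, ...]. A call has 1 to 8 rows; each row shifts and turns the pose as measured when the row begins, along the tool's axes as they then stand; what a row does not reach is not made up. A row lasts 1/10 s, in which the tool goes at most 50 mm and 8.59 degrees, less where a joint would pass 70% of its speed; a pose out of reach is approached as far as the arm can. A call with a gripper value outside its range is refused whole. The fingers move at their own pace and stop on an object; "grip_force" is the grip in N (left out, the last holds). Time passes only in rows, so rows that do not move let the fingers close. It gives the time, the measured TCP pose, the force and the opening at its end, in the units of the state.
- observe(): the state, without advancing time (a new reading comes with each control period).
- vision.read_camera(name): name is "scene" or "top" or "wrist"; returns a dict with "pixels" (400x640x3 uint8, blue, green, red), "range_z" (400x640 float32, m along the optical axis (not along the pixel's ray), 0 where there is no reading), "fx", "fy", "cx", "cy" (pixels), "world_from_camera" (4x4, takes a point from camera to world coordinates); the wrist camera has in their place "T_tool_cam" (4x4, takes a point from camera to tool coordinates, whose origin is the TCP and whose axes are the tool frame's). Camera axes: x right, y down, z forward; pixel columns grow to the right and rows downward; lengths in m; the calibration is good to about 2 mm. A picture is of the moment at which its call begins: read the wrist's pose just before it.
- job.hand_in(): hands the job in, once; it reports no verdict.
Trained networks look in a picture, given as the dict that the camera call returned (one of the last four; its "shot" number tells which), for a name from the list of things; names that differ only in an ending like _2 or _b are one class to them, and where a whole thing is asked for, a point or a joint stands for the part that bears it (a point fixed in the world has none). Each returns a list of dicts, best first, with "conf" (0 to 1); they miss things now and then, are a little off and sometimes report something else, mostly with a low value. They report only what shows in the picture. A call takes as long as a camera call. They do not tell look-alikes from the thing itself.
- vision.search_frame(picture, thing): "uv" ([column, row] in pixels, amid what is visible of it).
- vision.cut_out(picture, thing): "mask" (400x640 bool, what is visible of it) and "uv" ([column, row] in pixels, amid what is visible of it).
The state is a dict: "time": time; "qpos": joint angles; "qvel": joint speeds; "joint_efforts": joint torques, N m; "tool_pos": TCP position; "tool_rot": TCP orientation; "contact_force": force on the tool from outside, world axes, zero at the start; "torque": the same for the moment, N m; "opening": finger opening in m.
Only numpy, scipy, OpenCV 4.12 (cv2) and the standard library are available. Lean on these libraries where they do the work, as an engineer would, in place of code of your own. Each camera call takes 0.05 s, during which the arm holds its last target.

### The job

The carved bird is ready for sanding: slide its tray from the top of the low drawer chest across the open gap onto the perforated sanding table beside it, until the whole tray rests squarely on the table top, and let go of it. Slide it, do not lift it, and keep it level all the way so that it does not sag into the gap. The bird must stay standing in the tray, and the other tools and things must be left where they lie.

Things in the scene. Friction and masses are not known exactly. Their poses are not given: they have to be found in the camera images.
- chest_top (a point): centre of the flat top of the fixed low wooden chest with two drawers, where the tray starts: 320 mm along its x, 340 mm along its y, its level top 110 mm above the bench, edges rounded by 3 mm. It stands to the left or to the right of the sanding table (this changes), its axes within 3 degrees of the world's; z up.
- sander_top (a point): centre of the flat perforated top of the fixed sanding table, a grey box with a dust port at its far (+x) side: 320 mm along its x, 300 mm along its y, its level top 110 mm above the bench, as high as the chest's. Between the facing sides of chest and sanding table (along y) is an open gap 85 to 140 mm wide, down to the bench.
- tray_base (a point): centre of the underside of the loose wooden tray, 200 mm long (its y), 140 wide (its x), 0.4 kg, standing on the chest, its y within 18 degrees of the chest's. It slides on two round-ended runners of 12 mm diameter along y, 104 mm apart. Floor top 14 mm above this point; side walls 38 mm high; the two like end walls 10 mm thick, 40 mm high, but 66 mm over the middle 92 mm.
- tray_end_a (a point): middle of the end wall at the tray's +y end (95 mm from the middle), half-way through its 10 mm thickness, 52 mm above the bottom of the runners, 14 mm below the wall's top edge: can be pinched from above across the wall, along the tray's y.
- tray_end_b (a point): the same at the tray's -y end.
- bird_mid (a point): centre, half-way up, of the loose carved wooden bird standing in the middle part of the tray: rectangular plinth 88 by 52 by 12 mm (long side along its x, roughly across the tray), whole height 72 mm, about 0.22 kg, so the loaded tray balances near its middle; this point is 35 mm above its underside. Its z is up while it stands.
- cork_block: loose cork sanding block, 56 mm along x, 110 mm along y, 34 mm high, lying along the far (+x) edge of the sanding table's top; origin at the centre of its underside. Leave it there.
- gouge: loose carving gouge, 205 mm long along its y, 22 mm thick, lying along the far (+x) edge of the chest top; origin on its underside near its middle. Leave it there.
- clamp: steel bar clamp, 240 mm long along its x, up to 34 mm high, lying on the bench in the gap between chest and sanding table; origin under its middle. Leave it there.
- mallet: joiner's mallet lying on the bench at the left, head 125 mm, 60 mm high; origin under the head. Leave it there.
- plane: wooden hand plane on the bench at the left front, 200 mm long, about 96 mm high; origin under its middle. Leave it there.
- coping_saw: coping saw lying flat on the bench at the right, about 260 by 115 mm, 28 mm high; origin under its blade. Leave it there.
- glue: white glue bottle, 64 mm diameter, 170 mm high, standing on the bench at the right front; origin under its middle. Leave it there.
Mind the look-alikes: they are no part of the job. Leave any pink or purple look-alike of the part that bears bird_mid alone.

How it is judged:
By the outcome, as a careful person would: the job done as asked, in the order asked, and still so for the second after the job is handed in, with the robot touching nothing.
It also fails if it takes over 51 s, if anything falls off the work surface, if the arm or the gripper's body presses on something with over 40 N, if the wrist force passes 120 N, or if a joint passes its speed limit or range.

## Working session

There is one attempt and no reset: what is moved stays moved. The work goes in short steps, Python scripts to look and compute and a tool call to move; the robot and the scene stay as the last step left them, time stands still between calls to the robot, and variables do not carry over. Pictures are saved under pics/ and viewed, and the job is handed in when it is done.

Besides the shell and the picture viewer there is one more tool, called after "Request:" in YAML: its name, and indented under it one key for each argument. send_rows: Moves the arm, as the interface text tells. Its arguments: {"type":"object","properties":{"motion":{"type":"array","items":{"type":"object","properties":{"hand":{"type":"number"},"slide":{"type":"array","items":{"type":"number"}},"spin":{"type":"number"}}}},"grip_force":{"type":"number"}},"required":["motion"]}

```bash
ls; mkdir -p pics; cat > h.py <<'E'
import numpy as np,cv2
from cell import observe,vision,job
def save(p,n,crop=None):
    im=p["pixels"]
    if crop: 
        a,b,c,d=crop; im=cv2.resize(im[b:d,a:c],None,fx=min(800/(c-a),600/(d-b)),fy=min(800/(c-a),600/(d-b)))
    cv2.imwrite("pics/"+n+".png",im)
def cloud(p):
    z=p["range_z"]; v,u=np.mgrid[:400,:640]
    P=np.stack([(u-p["cx"])/p["fx"]*z,(v-p["cy"])/p["fy"]*z,z],-1)
    T=p["world_from_camera"] if "world_from_camera" in p else None
    P=P@T[:3,:3].T+T[:3,3]; P[z==0]=np.nan
    return P
E
python3 - <<'E'
from h import *
o=observe();print({k:np.round(v,3) for k,v in o.items()})
for n in ("top","scene"):
    p=vision.read_camera(n);save(p,n+"0");C=cloud(p);np.save(n+"0.npy",C)
    for t in ["tray_base","bird_mid","tray_end_a","sander_top","chest_top","cork_block","gouge","clamp"]:
        for m in vision.cut_out(p,t)[:3]:
            q=C[m["mask"]];q=q[~np.isnan(q[:,0])]
            print(n,t,round(m["conf"],2),np.round(m["uv"]),np.round(np.median(q,0),3),np.round(q.min(0),3),np.round(q.max(0),3))
E
```

```text
pics
{'time': np.float64(0.0), 'qpos': array([ 1.157,  0.343,  1.525,  0.   ,  1.275, -0.146]), 'qvel': array([ 0.   , -0.001,  0.002,  0.001,  0.002, -0.001]), 'joint_efforts': array([ 1.0000e-03, -4.3125e+01, -2.4422e+01,  7.2000e-02,  5.6000e-02,
       -0.0000e+00]), 'tool_pos': array([0.139, 0.506, 0.226]), 'tool_rot': array([-1.723,  1.569, -1.99 ]), 'contact_force': array([ 0.26 , -0.092, -0.189]), 'torque': array([-0.006, -0.017, -0.009]), 'opening': np.float64(0.092)}
top tray_base 0.54 [204. 167.] [0.576 0.474 0.057] [ 0.493  0.413 -0.002] [0.623 0.688 0.07 ]
top bird_mid 0.93 [160. 199.] [0.431 0.646 0.04 ] [ 0.382  0.609 -0.006] [0.477 0.701 0.076]
top bird_mid 0.85 [253. 249.] [0.262 0.287 0.043] [ 0.23   0.241 -0.   ] [0.29  0.335 0.076]
top bird_mid 0.7 [258. 189.] [0.48  0.26  0.165] [0.432 0.231 0.117] [0.529 0.301 0.198]
top tray_end_a 0.71 [248. 186.] [0.496 0.293 0.126] [ 0.407  0.164 -0.001] [0.577 0.421 0.187]
top tray_end_a 0.42 [284. 162.] [0.583 0.171 0.11 ] [ 0.371  0.047 -0.007] [0.736 0.423 0.178]
top sander_top 0.88 [393. 184.] [ 0.531 -0.218  0.11 ] [ 0.
[... 1144 characters left out ...]
 0.044 -0.008] [0.853 0.433 0.203]
scene chest_top 0.6 [424. 199.] [0.376 0.475 0.046] [ 0.189  0.369 -0.007] [0.481 0.58  0.177]
scene cork_block 0.86 [270. 236.] [ 0.678 -0.157  0.142] [ 0.598 -0.223  0.105] [ 0.697 -0.103  0.15 ]
scene cork_block 0.73 [314. 234.] [0.578 0.    0.021] [ 0.419 -0.012 -0.005] [0.668 0.012 0.04 ]
scene gouge 0.61 [373. 235.] [0.677 0.216 0.126] [0.641 0.141 0.106] [0.69  0.34  0.136]
scene gouge 0.51 [315. 236.] [0.565 0.    0.023] [ 0.43  -0.012  0.001] [0.668 0.012 0.04 ]
scene gouge 0.18 [270. 234.] [ 0.678 -0.155  0.142] [ 0.635 -0.211  0.111] [ 0.697 -0.103  0.15 ]
scene clamp 0.66 [314. 234.] [0.57  0.    0.023] [ 0.43  -0.012 -0.004] [0.668 0.012 0.04 ]
```

View pics/top0.png

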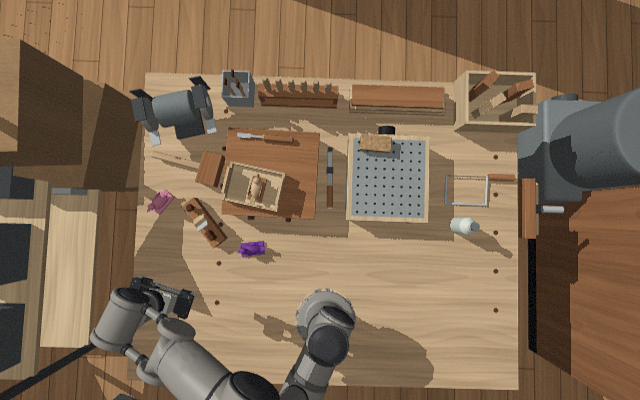

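View pics/scene0.png

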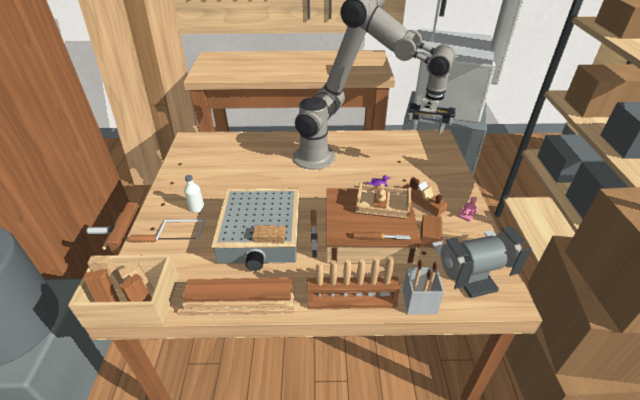

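```bash
python3 - <<'E'
import cv2,numpy as np
im=cv2.imread('pics/top0.png')[110:260,190:470]; cv2.imwrite('pics/crop0.png',cv2.resize(im,None,fx=2.85,fy=2.85,interpolation=cv2.INTER_CUBIC))
for n in("top0","scene0"):
    C=np.load(n+'.npy').reshape(-1,3); C=C[~np.isnan(C[:,0])]
    # tray rims z>0.165 in tray region
    q=C[(C[:,2]>.168)&(C[:,2]<.182)&(abs(C[:,0]-.5)<.12)&(C[:,1]>.13)&(C[:,1]<.42)]
    for nm,s in(("A",q[q[:,1]>.34]),("B",q[q[:,1]<.21])):
        if len(s)>4:
            r=cv2.minAreaRect((s[:,:2]*1000).astype(np.float32)); print(n,nm,len(s),s.mean(0).round(4),r)
    q=C[(C[:,2]>.14)&(C[:,2]<.182)&(abs(C[:,0]-.5)<.12)&(C[:,1]>.13)&(C[:,1]<.42)]
    print('tray',cv2.minAreaRect((q[:,:2]*1000).astype(np.float32)))
    for nm,lo,hi in(("sander",-.45,-.04),("chest",.02,.45)):
        q=C[(abs(C[:,2]-.110)<.004)&(C[:,1]>lo)&(C[:,1]<hi)&(C[:,0]>.3)&(C[:,0]<.74)]
        print(nm,len(q),cv2.minAreaRect((q[:,:2]*1000).astype(np.float32)),np.percentile(q,[1,99],axis=0).round(3).tolist())
E
```

```text
top0 A 88 [0.5096 0.367  0.175 ] ((510.1199951171875, 367.0735168457031), (11.663690567016602, 90.63536834716797), 79.78697204589844)
top0 B 81 [0.4738 0.181  0.1752] ((474.0859680175781, 180.9854278564453), (9.964214324951172, 89.6679916381836), 79.14903259277344)
tray ((492.09185791015625, 274.54827880859375), (200.82696533203125, 140.19544982910156), 79.20695495605469)
sander 5588 ((540.4644775390625, -209.49583435058594), (300.0497131347656, 319.510498046875), 89.84000396728516) [[0.384, -0.356, 0.106], [0.696, -0.063, 0.114]]
chest 4731 ((559.306884765625, 251.20712280273438), (402.0291748046875, 347.1759033203125), 88.43008422851562) [[0.387, 0.053, 0.106], [0.703, 0.387, 0.114]]
scene0 A 50 [0.5171 0.3626 0.1748] ((513.5455322265625, 363.1571350097656), (8.335112571716309, 88.97248077392578), 80.56304168701172)
scene0 B 39 [0.4802 0.178  0.1756] ((479.7711486816406, 177.97552490234375), (9.26607608795166, 85.36207580566406), 79.44427490234375)
tray ((492.6416931152344, 271.5986022949219), (199.55068969726562, 148.60243225097656), 79.18827819824219)
sander 3575 ((544.0133666992188, -212.37802124023438), (299.5791320800781, 325.8968505859375), 89.75154876708984) [[0.385, -0.359, 0.106], [0.702, -0.066, 0.114]]
chest 3045 ((555.9090576171875, 251.287353515625), (420.50787353515625, 331.5753479003906), 84.89918518066406) [[0.39, 0.051, 0.106], [0.708, 0.384, 0.114]]
```

View pics/crop0.png

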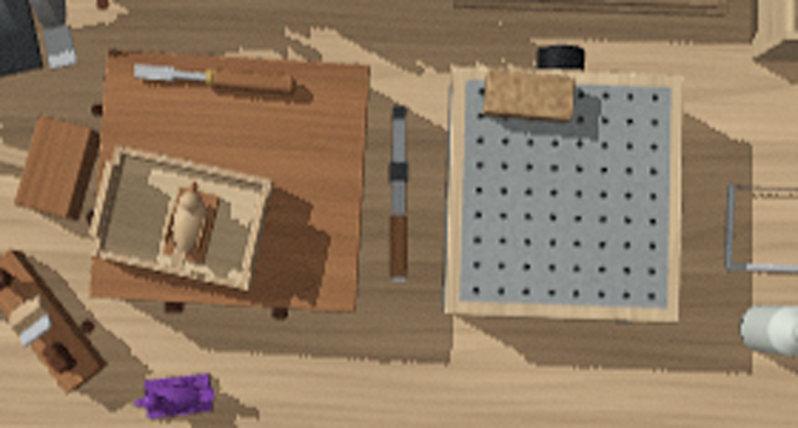

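Candidates for the bird (top view): the wooden one standing in the tray (258,189), the purple look-alike (253,249) and the pink one (160,200). The crop confirms the bare-wood bird in the tray at (258,189). The tray is at about (492,274) mm, yaw about −10.9°, and the gap is about 110 mm. I'll pinch the leading end, B, which is nearer the sander. It sits at about (474,181) mm.

```bash
cat >> h.py <<'E'
from scipy.spatial.transform import Rotation as Ro
def toolR(o): return Ro.from_euler('xyz',o["tool_rot"]).as_matrix()
def go(o,tgt,yaw):
    """yaw: jaw line along tray y axis rotated by yaw"""
    R=toolR(o); d=R.T@(np.array(tgt)-o["tool_pos"])*1000
    j=np.array([-np.sin(yaw),np.cos(yaw),0]); c=R.T@j
    if c[1]<0:c=-c
    print("pos",o["tool_pos"].round(4),"slide mm",d.round(1),"spin",round(np.arctan2(c[2],c[1]),4),"tilt x",R[:,0].round(4),"y",R[:,1].round(3))
E
python3 - <<'E'
from h import *
o=observe(); go(o,[.474,.181,.26],np.deg2rad(-10.9))
E
```

```text
pos [0.1389 0.5063 0.2267] slide mm [ -33.3 -225.   409.2] spin -0.0776 tilt x [ 1.e-04  1.e-04 -1.e+00] y [0.265 0.964 0.   ]
```

Request:
send_rows:
  motion:
    - {"hand":-0.35,"slide":[-33,0,0],"spin":0}
    - {"hand":-0.35,"slide":[0,-22,41],"spin":-0.02}
    - {"hand":-0.35,"slide":[0,-22,41],"spin":-0.02}
    - {"hand":-0.35,"slide":[0,-22,41],"spin":-0.02}
    - {"hand":-0.35,"slide":[0,-22,41],"spin":-0.02}
    - {"hand":-0.35,"slide":[0,-22,41],"spin":0}
    - {"hand":-0.35,"slide":[0,-22,41],"spin":0}
    - {"hand":-0.35,"slide":[0,-22,41],"spin":0}
  grip_force: 40

```text
time: 1.7
tool_pos: [0.3913, 0.2921, 0.2616]
tool_rot: [1.1, 1.567, 0.928]
contact_force: [0.5, 1.4, -0.2]
opening: 0.033
```

```bash
python3 - <<'E'
from h import *
o=observe(); go(o,[.474,.181,.26],np.deg2rad(-10.9))
E
```

```text
pos [0.3913 0.2921 0.2616] slide mm [  1.4 -95.3 100.5] spin 0.0179 tilt x [ 0.0023  0.0031 -1.    ] y [0.171 0.985 0.003]
```

Request:
send_rows:
  motion:
    - {"hand":-0.35,"slide":[0,-25,26],"spin":0.018}
    - {"hand":-0.35,"slide":[0,-25,26],"spin":0}
    - {"hand":-0.35,"slide":[0,-25,26],"spin":0}
    - {"hand":-0.35,"slide":[0,-20,20],"spin":0}
    - {"hand":-0.35,"slide":[0,0,0],"spin":0}

```text
time: 2.2
tool_pos: [0.4771, 0.1713, 0.2613]
tool_rot: [0.691, 1.566, 0.493]
contact_force: [0.7, 0.5, -0.3]
opening: 0.0298
```

```bash
python3 - <<'E'
from h import *
o=observe(); p=vision.read_camera("wrist"); save(p,"w1")
R=toolR(o); T=np.eye(4);T[:3,:3]=R;T[:3,3]=o["tool_pos"]; p=dict(p);p["world_from_camera"]=T@p["T_tool_cam"]
print(p["world_from_camera"].round(3).tolist())
C=cloud(p).reshape(-1,3);C=C[~np.isnan(C[:,0])]
q=C[(C[:,2]>.168)&(C[:,2]<.182)&(C[:,1]<.21)&(C[:,1]>.13)&(abs(C[:,0]-.475)<.08)]
print(len(q),cv2.minAreaRect((q[:,:2]*1000).astype(np.float32)) if len(q)>4 else 0, q.mean(0), np.percentile(q[:,2],[5,50,95]))
q=C[(C[:,2]>.19)&(C[:,2]<.205)];print(len(q))
go(o,[.474,.181,.145],np.deg2rad(-10.9))
E
```

```text
[[0.198, 0.938, 0.284, 0.401], [0.98, -0.19, -0.054, 0.187], [0.003, 0.289, -0.957, 0.418], [0.0, 0.0, 0.0, 1.0]]
1443 ((475.24566650390625, 180.0733642578125), (9.573850631713867, 91.73628234863281), 79.36611938476562) [0.47252394 0.18071551 0.17505696] [0.17359408 0.17515326 0.17625043]
557
pos [0.4771 0.1713 0.2613] slide mm [116.3   8.6  -5.4] spin -0.0079 tilt x [ 0.0044  0.0024 -1.    ] y [0.197 0.98  0.003]
```

View pics/w1.png

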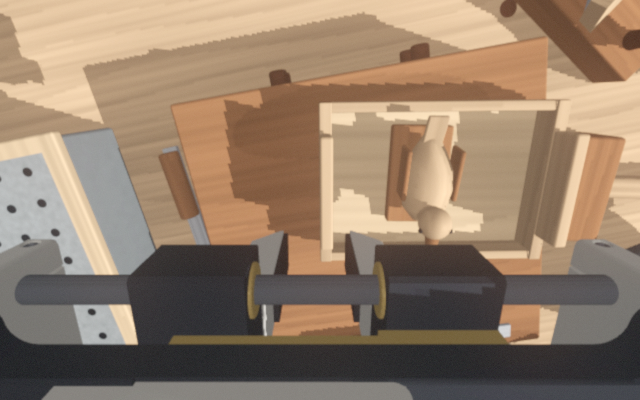

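The wrist view shows wall B's centre at (475,180) mm, top at 0.175 m, yaw −10.6°. The bird's plinth is well clear of the inner finger. I'll line up and go down.

Request:
send_rows:
  motion:
    - {"hand":-0.35,"slide":[20,8.6,-4.6],"spin":-0.003}
    - {"hand":-0.35,"slide":[25,0,0],"spin":0}
    - {"hand":-0.35,"slide":[25,0,0],"spin":0}
    - {"hand":-0.35,"slide":[20,0,0],"spin":0}
    - {"hand":-0.35,"slide":[0,0,0],"spin":0}

```text
time: 2.75
tool_pos: [0.4716, 0.1868, 0.1699]
tool_rot: [0.957, 1.562, 0.765]
contact_force: [0.3, -0.0, 0.6]
opening: 0.03
```

```bash
python3 - <<'E'
from h import *
o=observe(); go(o,[.4745,.1803,.145],np.deg2rad(-10.7))
E
```

```text
pos [0.4716 0.1868 0.1699] slide mm [24.9 -6.   3.9] spin -0.0051 tilt x [ 0.006   0.0058 -1.    ] y [0.191 0.982 0.007]
```

Request:
send_rows:
  motion:
    - {"hand":-0.35,"slide":[0,-6,3.5],"spin":-0.004}
    - {"hand":-0.35,"slide":[0,0,0],"spin":0}
    - {"hand":-0.35,"slide":[0,0,0],"spin":0}

```text
time: 3.05
tool_pos: [0.4743, 0.1814, 0.1724]
tool_rot: [0.836, 1.56, 0.651]
contact_force: [-0.2, 0.0, -0.2]
opening: 0.0299
```

```bash
python3 - <<'E'
from h import *
o=observe(); go(o,[.4745,.1803,.145],np.deg2rad(-10.7))
E
```

```text
pos [0.4743 0.1814 0.1724] slide mm [27.4 -1.3  0.2] spin 0.0015 tilt x [ 0.0089  0.0068 -0.9999] y [0.184 0.983 0.008]
```

Request:
send_rows:
  motion:
    - {"hand":-0.35,"slide":[14,-0.7,0],"spin":0}
    - {"hand":-0.35,"slide":[14,-0.6,0],"spin":0}

```text
time: 3.25
tool_pos: [0.4769, 0.1809, 0.1477]
tool_rot: [0.653, 1.552, 0.468]
contact_force: [0.2, 0.0, -0.2]
opening: 0.0298
```

```bash
python3 - <<'E'
from h import *
o=observe(); go(o,[.4745,.1803,.145],np.deg2rad(-10.7))
E
```

```text
pos [0.4769 0.1809 0.1477] slide mm [ 2.6 -1.1 -2.3] spin 0.0013 tilt x [ 0.0172  0.0087 -0.9998] y [0.184 0.983 0.012]
```

```bash
python3 - <<'E'
from h import *
for i in range(5):
    o=observe(); print(o["time"],o["tool_pos"].round(4),toolR(o)[:,0].round(4),o["qvel"].round(3)); vision.read_camera("wrist")
E
```

```text
3.25 [0.4769 0.1809 0.1477] [ 0.0172  0.0087 -0.9998] [-0.01   0.142  0.162  0.004 -0.354 -0.01 ]
3.3 [0.4759 0.1806 0.1457] [ 0.0141  0.008  -0.9999] [-0.    -0.005 -0.008  0.001  0.069 -0.   ]
3.35 [0.4758 0.1806 0.1464] [ 0.0134  0.0078 -0.9999] [ 0.001 -0.017 -0.027  0.001  0.034  0.   ]
3.4 [0.4762 0.1808 0.1471] [ 0.0143  0.008  -0.9999] [ 0.002 -0.012 -0.02  -0.     0.006  0.001]
3.45 [0.4765 0.1809 0.1475] [ 0.0152  0.0083 -0.9998] [-0.001 -0.007 -0.007 -0.    -0.    -0.001]
```

Request:
send_rows:
  motion:
    - {"hand":-1,"slide":[2.5,-0.6,-1.5],"spin":0}
  grip_force: 40

```text
time: 3.6
tool_pos: [0.4758, 0.1808, 0.1461]
tool_rot: [0.645, 1.551, 0.459]
contact_force: [0.0, -0.3, -0.4]
opening: 0.0256
```

```bash
python3 - <<'E'
from h import *
for i in range(8):
    o=observe(); print(o["time"],o["tool_pos"].round(4),toolR(o)[:,0].round(4),toolR(o)[:,1].round(4),o["opening"].round(4),o["contact_force"].round(1),o["torque"].round(2)); vision.read_camera("wrist")
E
```

```text
Traceback (most recent call last):
AttributeError: 'float' object has no attribute 'round'
```

```bash
cat >> h.py <<'E'
def st(n=1):
    for i in range(n):
        o=observe(); R=toolR(o); print(round(o["time"],2),"p",(o["tool_pos"]*1000).round(1),"tx",R[:,0].round(4),"ty",R[:,1].round(4),"op",round(float(o["opening"]),4),"F",np.round(o["contact_force"],1),"M",np.round(o["torque"],2))
        if i<n-1: vision.read_camera("wrist")
    return o
E
python3 - <<'E'
from h import *
st(8)
E
```

```text
3.6 p [475.8 180.8 146.1] tx [ 0.0179  0.0088 -0.9998] ty [0.1842 0.9828 0.012 ] op 0.0256 F [ 0.  -0.3 -0.4] M [ 0.03  0.01 -0.04]
3.65 p [475.2 180.7 145.6] tx [ 0.0167  0.0086 -0.9998] ty [0.1842 0.9828 0.0115] op 0.0222 F [-0.3 -0.  -0.3] M [-0.03  0.01  0.05]
3.7 p [475.1 180.6 145.5] tx [ 0.0163  0.0085 -0.9998] ty [0.1842 0.9828 0.0113] op 0.018 F [ 0.2 -0.1 -0.2] M [-0.01 -0.01 -0.  ]
3.75 p [475.1 180.6 145.5] tx [ 0.0163  0.0085 -0.9998] ty [0.1842 0.9828 0.0114] op 0.0142 F [ 0.1  0.6 -1.1] M [ 0.04  0.02 -0.  ]
3.8 p [475.1 180.5 145.4] tx [ 0.016   0.0081 -0.9998] ty [0.1841 0.9829 0.0109] op 0.0103 F [-0.9 -3.8  1.9] M [-0.58  0.11 -0.02]
3.85 p [475.1 180.3 145.3] tx [ 0.0158  0.0076 -0.9998] ty [0.1839 0.9829 0.0104] op 0.0097 F [-0.7  0.2  1.2] M [-0.54  0.17 -0.02]
3.9 p [475.1 180.3 145.3] tx [ 0.0158  0.0077 -0.9998] ty [0.184  0.9829 0.0105] op 0.0097 F [ 0.2 -1.   1.3] M [-0.73  0.24 -0.03]
3.95 p [475.1 180.3 145.3] tx [ 0.0158  0.0077 -0.9998] ty [0.184  0.9829 0.0105] op 0.0098 F [-0.7 -1.3  1. ] M [-0.77  0.19 -0.07]
```

Request:
send_rows:
  motion:
    - {"hand":-1,"slide":[0.5,-5,2],"spin":-0.012}
    - {"hand":-1,"slide":[0.5,-10,3.6],"spin":-0.024}
    - {"hand":-1,"slide":[0.5,-12,4],"spin":-0.024}
    - {"hand":-1,"slide":[0.5,-12,3.7],"spin":-0.024}

```text
time: 4.35
tool_pos: [0.4828, 0.1451, 0.1452]
tool_rot: [0.885, 1.544, 0.791]
contact_force: [-1.1, 7.0, 4.4]
opening: 0.0097
```

```bash
python3 - <<'E'
from h import *
o=st(3);go(o,[.495,-.305,.1453],0)
E
```

```text
4.35 p [482.8 145.1 145.2] tx [ 0.0188  0.019  -0.9996] ty [0.0945 0.9953 0.0207] op 0.0097 F [-1.1  7.   4.4] M [ 0.95  0.49 -0.03]
4.4 p [483.3 143.2 145.2] tx [ 0.0195  0.0171 -0.9997] ty [0.0932 0.9955 0.0189] op 0.0096 F [-0.  -2.   4.3] M [-0.78  0.3   0.21]
4.45 p [483.4 143.2 145.2] tx [ 0.0197  0.016  -0.9997] ty [0.0952 0.9953 0.0178] op 0.01 F [ 1.1 -1.3  5. ] M [-0.73  0.19  0.22]
pos [0.4834 0.1432 0.1452] slide mm [  -7.  -445.    54.4] spin -0.0957 tilt x [ 0.0197  0.016  -0.9997] y [0.095 0.995 0.018]
```

Request:
send_rows:
  motion:
    - {"hand":-1,"slide":[0,-18,3.5],"spin":-0.04}

```text
time: 4.55
tool_pos: [0.4852, 0.1265, 0.1453]
tool_rot: [0.788, 1.543, 0.734]
contact_force: [-1.4, 4.4, 1.1]
opening: 0.0094
```

```bash
python3 - <<'E'
from h import *
o=st(4);go(o,[.495,-.305,.1453],0)
p=vision.read_camera("scene");C=cloud(p).reshape(-1,3);C=C[~np.isnan(C[:,0])]
q=C[(C[:,2]>.168)&(C[:,2]<.19)&(C[:,1]>.295)&(C[:,1]<.345)&(abs(C[:,0]-.49)<.06)]
print(len(q),q.mean(0),np.median(q[:,2]))
E
```

```text
4.55 p [485.2 126.5 145.3] tx [ 0.0204  0.0184 -0.9996] ty [0.0538 0.9984 0.0194] op 0.0094 F [-1.4  4.4  1.1] M [0.55 0.55 0.06]
4.6 p [485.6 123.  145.3] tx [ 0.0204  0.015  -0.9997] ty [0.0509 0.9986 0.016 ] op 0.0099 F [-2.1 -6.9  3.9] M [-1.4   0.42  0.29]
4.65 p [485.6 123.3 145.3] tx [ 0.0204  0.0142 -0.9997] ty [0.055  0.9984 0.0153] op 0.0099 F [-0.4 -3.9  4.2] M [-1.5   0.32  0.33]
4.7 p [485.4 123.7 145.3] tx [ 0.0203  0.0141 -0.9997] ty [0.0564 0.9983 0.0152] op 0.0096 F [-0.1 -5.8  4.3] M [-1.6   0.21  0.1 ]
pos [0.4854 0.1237 0.1453] slide mm [  -5.8 -427.4   33.8] spin -0.0567 tilt x [ 0.0203  0.0141 -0.9997] y [0.056 0.998 0.015]
49 [0.5008158  0.31100136 0.1763197 ] 0.17620628647840708
```

Request:
send_rows:
  motion:
    - {"hand":-1,"slide":[0,-20,2.5],"spin":-0.03}

```text
time: 4.85
tool_pos: [0.4868, 0.1062, 0.1453]
tool_rot: [0.706, 1.544, 0.68]
contact_force: [-1.5, 5.6, 3.7]
opening: 0.0097
```

```bash
cat > s.py <<'E'
from h import *
o=st(3);go(o,[.495,-.305,.1453],0)
E
python3 s.py
```

```text
4.85 p [486.8 106.2 145.3] tx [ 0.0209  0.0169 -0.9996] ty [0.0265 0.9995 0.0174] op 0.0097 F [-1.5  5.6  3.7] M [ 0.95  0.52 -0.08]
4.9 p [487.1 102.5 145.3] tx [ 0.021   0.0133 -0.9997] ty [0.0243 0.9996 0.0138] op 0.0098 F [-1.1 -6.9  3.1] M [-1.5   0.5   0.19]
4.95 p [487.2 102.8 145.3] tx [ 0.021   0.0125 -0.9997] ty [0.0271 0.9995 0.0131] op 0.0099 F [-0.  -5.9  5. ] M [-1.66  0.41  0.25]
pos [0.4872 0.1028 0.1453] slide mm [  -4.9 -407.4   19. ] spin -0.0274 tilt x [ 0.021   0.0125 -0.9997] y [0.027 1.    0.013]
```

Request:
send_rows:
  motion:
    - {"hand":-1,"slide":[0,-22,2],"spin":-0.02}

```text
time: 5.05
tool_pos: [0.4885, 0.0835, 0.1453]
tool_rot: [0.65, 1.544, 0.641]
contact_force: [-0.1, 6.1, 3.9]
opening: 0.0098
```

```bash
python3 s.py; python3 -c "
from h import *
p=vision.read_camera('scene');save(p,'s2',(230,130,480,290))"
```

```text
5.05 p [488.5  83.5 145.3] tx [ 0.0215  0.0161 -0.9996] ty [0.008  0.9998 0.0162] op 0.0098 F [-0.1  6.1  3.9] M [ 0.91  0.59 -0.04]
5.1 p [488.9  79.5 145.3] tx [ 0.0215  0.0121 -0.9997] ty [0.0063 0.9999 0.0123] op 0.0097 F [-1.1 -6.9  3.9] M [-1.34  0.62  0.24]
5.15 p [488.9  79.8 145.4] tx [ 0.0217  0.0111 -0.9997] ty [0.0085 0.9999 0.0113] op 0.0099 F [-0.5 -6.4  5.1] M [-1.68  0.41  0.18]
pos [0.4889 0.0798 0.1454] slide mm [  -4.1 -384.7    9.5] spin -0.0088 tilt x [ 0.0217  0.0111 -0.9997] y [0.009 1.    0.011]
```

View pics/s2.png

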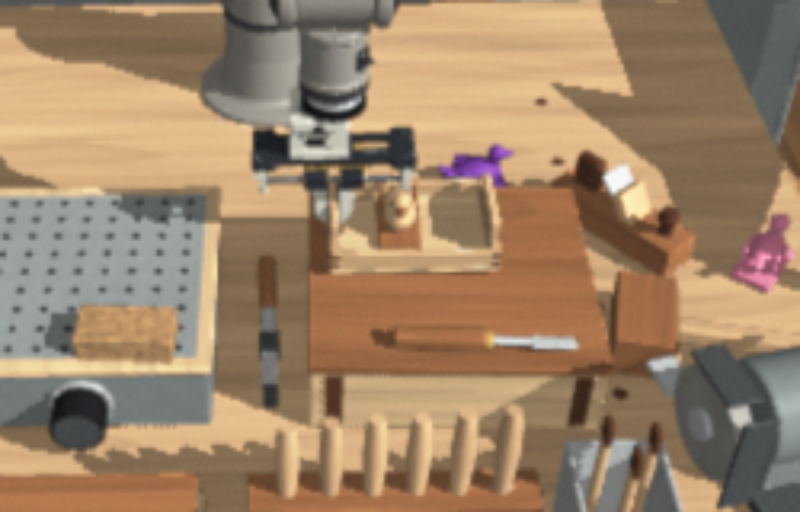

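Request:
send_rows:
  motion:
    - {"hand":-1,"slide":[0,-24,1],"spin":-0.005}

```text
time: 5.3
tool_pos: [0.4896, 0.0592, 0.1453]
tool_rot: [0.577, 1.545, 0.572]
contact_force: [-0.5, 6.0, 4.8]
opening: 0.0103
```

```bash
python3 s.py
```

```text
5.3 p [489.6  59.2 145.3] tx [ 0.0221  0.0142 -0.9997] ty [0.0046 0.9999 0.0143] op 0.0103 F [-0.5  6.   4.8] M [ 0.88  0.51 -0.  ]
5.35 p [489.9  54.9 145.3] tx [ 0.0221  0.0102 -0.9997] ty [0.0043 0.9999 0.0103] op 0.0096 F [-0.8 -6.5  5.2] M [-1.13  0.66  0.13]
5.4 p [489.9  55.2 145.3] tx [ 0.0221  0.0093 -0.9997] ty [0.0056 0.9999 0.0095] op 0.0098 F [-0.6 -6.8  3.9] M [-1.71  0.43  0.12]
pos [0.4899 0.0552 0.1453] slide mm [  -3.2 -360.2    7.2] spin -0.0058 tilt x [ 0.0221  0.0093 -0.9997] y [0.006 1.    0.009]
```

Request:
send_rows:
  motion:
    - {"hand":-1,"slide":[0,-24,0.5],"spin":-0.002}

```text
time: 5.5
tool_pos: [0.4903, 0.0343, 0.1452]
tool_rot: [0.522, 1.545, 0.517]
contact_force: [-0.5, 4.4, 1.4]
opening: 0.0094
```

```bash
python3 s.py
```

```text
5.5 p [490.3  34.3 145.2] tx [ 0.0223  0.0127 -0.9997] ty [0.0045 0.9999 0.0128] op 0.0094 F [-0.5  4.4  1.4] M [ 0.57  0.49 -0.05]
5.55 p [490.5  29.9 145.2] tx [ 0.0222  0.0086 -0.9997] ty [0.0044 1.     0.0087] op 0.0098 F [-0.7 -6.   5. ] M [-0.81  0.65  0.08]
5.6 p [490.6  30.2 145.3] tx [ 0.0225  0.0077 -0.9997] ty [0.0056 1.     0.0079] op 0.0095 F [-0.1 -6.2  3.7] M [-1.37  0.47  0.13]
pos [0.4906 0.0302 0.1453] slide mm [  -2.5 -335.2    6.4] spin -0.0057 tilt x [ 0.0225  0.0077 -0.9997] y [0.006 1.    0.008]
```

Request:
send_rows:
  motion:
    - {"hand":-1,"slide":[-0.3,-24,0.7],"spin":-0.004}

```text
time: 5.7
tool_pos: [0.4908, 0.0091, 0.1451]
tool_rot: [0.457, 1.547, 0.455]
contact_force: [-0.2, 3.2, -2.0]
opening: 0.01
```

```bash
python3 s.py
```

```text
5.7 p [490.8   9.1 145.1] tx [ 0.0216  0.0106 -0.9997] ty [0.0022 0.9999 0.0106] op 0.01 F [-0.2  3.2 -2. ] M [0.26 0.49 0.04]
5.75 p [491.    4.9 145.1] tx [ 0.0215  0.0069 -0.9997] ty [0.0021 1.     0.007 ] op 0.0096 F [-1.  -5.2  4.3] M [-0.8   0.53  0.14]
5.8 p [491.2   5.2 145.3] tx [ 0.022   0.0063 -0.9997] ty [0.0036 1.     0.0064] op 0.0097 F [-0.1 -5.1  2.3] M [-1.17  0.46  0.23]
pos [0.4912 0.0052 0.1453] slide mm [  -1.9 -310.2    5. ] spin -0.0038 tilt x [ 0.022   0.0063 -0.9997] y [0.004 1.    0.006]
```

Request:
send_rows:
  motion:
    - {"hand":-1,"slide":[-0.5,-24,0.5],"spin":-0.003}

```text
time: 5.9
tool_pos: [0.4911, -0.016, 0.145]
tool_rot: [0.416, 1.548, 0.414]
contact_force: [-0.2, 2.1, -3.2]
opening: 0.01
```

```bash
python3 s.py
```

```text
5.9 p [491.1 -16.  145. ] tx [ 0.0204  0.009  -0.9998] ty [0.001 1.    0.009] op 0.01 F [-0.2  2.1 -3.2] M [0.2  0.44 0.01]
5.95 p [491.3 -20.1 145. ] tx [ 0.0204  0.0058 -0.9998] ty [0.0013 1.     0.0058] op 0.0096 F [-0.2 -6.1  1.7] M [-0.57  0.44  0.06]
6.0 p [491.6 -19.6 145.2] tx [ 0.0213  0.0053 -0.9998] ty [0.0028 1.     0.0054] op 0.01 F [-0.3 -3.8  0.1] M [-0.89  0.43  0.27]
pos [ 0.4916 -0.0196  0.1452] slide mm [  -1.5 -285.4    4.2] spin -0.0029 tilt x [ 0.0213  0.0053 -0.9998] y [0.003 1.    0.005]
```

Request:
send_rows:
  motion:
    - {"hand":-1,"slide":[-1.5,-20,0.5],"spin":-0.002}

```text
time: 6.1
tool_pos: [0.4913, -0.0372, 0.1457]
tool_rot: [0.358, 1.55, 0.358]
contact_force: [-0.3, -1.0, -7.4]
opening: 0.0101
```

```bash
python3 s.py;python3 -c "
from h import *
p=vision.read_camera('scene');save(p,'s3',(230,130,480,290))"
```

```text
6.1 p [491.3 -37.2 145.7] tx [ 0.0192  0.0072 -0.9998] ty [9.0e-04 1.0e+00 7.2e-03] op 0.0101 F [-0.3 -1.  -7.4] M [-0.61  0.16  0.15]
6.15 p [491.7 -40.9 145.8] tx [ 0.0196  0.004  -0.9998] ty [0.0011 1.     0.004 ] op 0.0099 F [ 0.9 -4.1 -6.4] M [-0.97  0.04  0.08]
6.2 p [491.7 -39.9 145.7] tx [ 0.0198  0.0049 -0.9998] ty [0.0026 1.     0.0049] op 0.0096 F [-0.9  0.3 -5.5] M [-0.55  0.04  0.06]
pos [ 0.4917 -0.0399  0.1457] slide mm [  -0.8 -265.1    4. ] spin -0.0027 tilt x [ 0.0198  0.0049 -0.9998] y [0.003 1.    0.005]
```

View pics/s3.png

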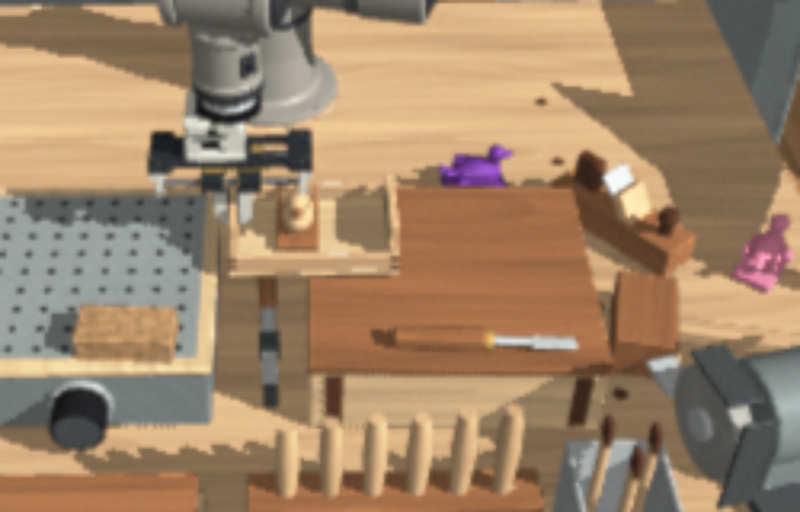

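Request:
send_rows:
  motion:
    - {"hand":-1,"slide":[-0.7,-20,0.7],"spin":-0.002}

```text
time: 6.35
tool_pos: [0.4914, -0.0562, 0.1453]
tool_rot: [0.435, 1.552, 0.435]
contact_force: [-0.6, -0.4, -6.5]
opening: 0.0097
```

```bash
python3 s.py
```

```text
6.35 p [491.4 -56.2 145.3] tx [ 0.0171  0.008  -0.9998] ty [-6.e-04  1.e+00  8.e-03] op 0.0097 F [-0.6 -0.4 -6.5] M [-0.57  0.13  0.01]
6.4 p [491.9 -59.8 145.4] tx [ 0.0179  0.0051 -0.9998] ty [1.0e-04 1.0e+00 5.1e-03] op 0.0099 F [ 1.  -3.7 -4.8] M [-0.73  0.13  0.04]
6.45 p [492.  -59.  145.5] tx [ 0.0183  0.0057 -0.9998] ty [0.0016 1.     0.0057] op 0.0099 F [-0.4  0.6 -5.9] M [-0.52  0.08  0.04]
pos [ 0.492  -0.059   0.1455] slide mm [  -1.1 -246.     3.4] spin -0.0017 tilt x [ 0.0183  0.0057 -0.9998] y [0.002 1.    0.006]
```

Request:
send_rows:
  motion:
    - {"hand":-1,"slide":[0,-20,0.7],"spin":-0.002}

```text
time: 6.55
tool_pos: [0.4923, -0.0757, 0.1452]
tool_rot: [0.494, 1.551, 0.494]
contact_force: [-0.8, 6.9, 3.8]
opening: 0.0095
```

```bash
python3 s.py
```

```text
6.55 p [492.3 -75.7 145.2] tx [ 0.0172  0.0093 -0.9998] ty [-9.0e-04  1.0e+00  9.2e-03] op 0.0095 F [-0.8  6.9  3.8] M [0.86 0.24 0.01]
6.6 p [493.  -79.5 145.4] tx [ 0.0184  0.0057 -0.9998] ty [-6.0e-04  1.0e+00  5.7e-03] op 0.0102 F [ 0.5 -3.3 -4.2] M [-0.88  0.17  0.06]
6.65 p [493.  -79.1 145.4] tx [ 0.0186  0.0052 -0.9998] ty [7.0e-04 1.0e+00 5.2e-03] op 0.01 F [ 0.6 -2.6 -2.7] M [-0.78  0.22  0.04]
pos [ 0.493  -0.0791  0.1454] slide mm [  -1.  -225.9    2.2] spin -0.0008 tilt x [ 0.0186  0.0052 -0.9998] y [0.001 1.    0.005]
```

Request:
send_rows:
  motion:
    - {"hand":-1,"slide":[0,-24,0.3],"spin":0}

```text
time: 6.75
tool_pos: [0.4932, -0.0996, 0.1454]
tool_rot: [0.43, 1.551, 0.43]
contact_force: [-0.8, 3.5, -1.5]
opening: 0.0099
```

```bash
python3 s.py
```

```text
6.75 p [493.2 -99.6 145.4] tx [ 0.0184  0.0084 -0.9998] ty [-1.0e-04  1.0e+00  8.4e-03] op 0.0099 F [-0.8  3.5 -1.5] M [0.2  0.25 0.05]
6.8 p [ 493.8 -104.1  145.5] tx [ 0.0194  0.0043 -0.9998] ty [6.0e-04 1.0e+00 4.4e-03] op 0.0102 F [ 0.1 -5.  -3. ] M [-0.75  0.19 -0.04]
6.85 p [ 493.8 -103.6  145.5] tx [ 0.0197  0.0041 -0.9998] ty [0.0021 1.     0.0041] op 0.0097 F [ 0.6 -4.2 -2.3] M [-0.8   0.2   0.04]
pos [ 0.4938 -0.1036  0.1455] slide mm [  -0.6 -201.4    1.6] spin -0.0022 tilt x [ 0.0197  0.0041 -0.9998] y [0.002 1.    0.004]
```

Request:
send_rows:
  motion:
    - {"hand":-1,"slide":[0,-24,0.3],"spin":0}

```text
time: 6.95
tool_pos: [0.494, -0.1239, 0.1454]
tool_rot: [0.369, 1.55, 0.367]
contact_force: [-0.2, 2.2, -1.4]
opening: 0.0094
```

```bash
python3 s.py
```

```text
6.95 p [ 494.  -123.9  145.4] tx [ 0.0192  0.0074 -0.9998] ty [0.0015 1.     0.0074] op 0.0094 F [-0.2  2.2 -1.4] M [ 0.03  0.32 -0.02]
7.0 p [ 494.5 -128.6  145.5] tx [ 0.0203  0.0032 -0.9998] ty [0.0023 1.     0.0033] op 0.0101 F [ 0.1 -4.1 -2.4] M [-0.62  0.31 -0.04]
7.05 p [ 494.6 -128.   145.5] tx [ 0.0206  0.003  -0.9998] ty [0.0036 1.     0.003 ] op 0.01 F [ 1.5 -2.5 -0.9] M [-0.78  0.19 -0.  ]
pos [ 0.4946 -0.128   0.1455] slide mm [  -0.3 -177.     1.1] spin -0.0037 tilt x [ 0.0206  0.003  -0.9998] y [0.004 1.    0.003]
```

Request:
send_rows:
  motion:
    - {"hand":-1,"slide":[0,-24,0.3],"spin":0}

```text
time: 7.15
tool_pos: [0.4946, -0.1482, 0.1454]
tool_rot: [0.318, 1.55, 0.315]
contact_force: [-0.6, 3.5, -1.9]
opening: 0.0097
```

```bash
python3 s.py;python3 -c "
from h import *
p=vision.read_camera('scene');save(p,'s4',(230,130,480,290))"
```

```text
7.15 p [ 494.6 -148.2  145.4] tx [ 0.02    0.0065 -0.9998] ty [0.003  1.     0.0066] op 0.0097 F [-0.6  3.5 -1.9] M [ 0.1   0.4  -0.03]
7.2 p [ 495.1 -152.9  145.6] tx [ 0.0211  0.0023 -0.9998] ty [0.0038 1.     0.0024] op 0.0099 F [-0.2 -3.6 -1.2] M [-0.43  0.29 -0.06]
7.25 p [ 495.3 -152.3  145.7] tx [ 0.0218  0.0018 -0.9998] ty [0.005  1.     0.0019] op 0.0102 F [ 1.1 -4.6 -0.7] M [-0.95  0.19  0.15]
pos [ 0.4953 -0.1523  0.1457] slide mm [ 1.000e-01 -1.527e+02  4.000e-01] spin -0.005 tilt x [ 0.0218  0.0018 -0.9998] y [0.005 1.    0.002]
```

View pics/s4.png

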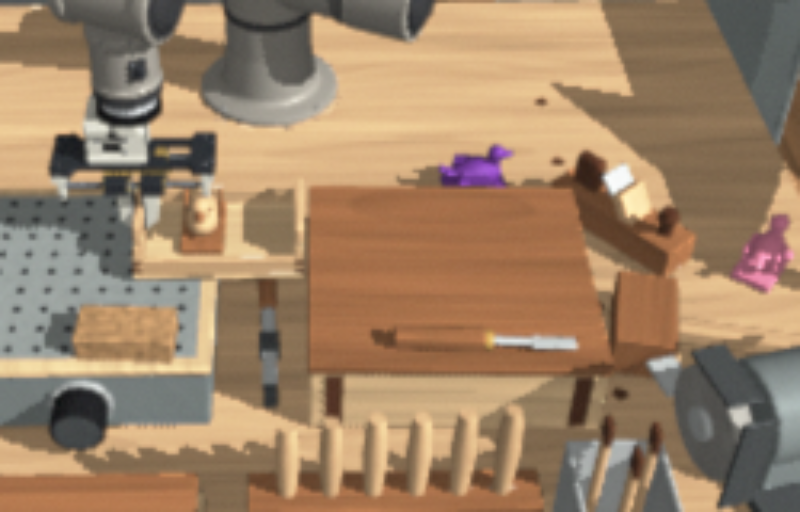

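Request:
send_rows:
  motion:
    - {"hand":-1,"slide":[0.3,-24,0],"spin":-0.004}

```text
time: 7.4
tool_pos: [0.495, -0.1714, 0.1454]
tool_rot: [0.282, 1.549, 0.283]
contact_force: [-0.1, 5.8, 1.4]
opening: 0.0097
```

```bash
python3 s.py
```

```text
7.4 p [ 495.  -171.4  145.4] tx [ 0.0209  0.0061 -0.9998] ty [-7.0e-04  1.0e+00  6.1e-03] op 0.0097 F [-0.1  5.8  1.4] M [ 0.58  0.47 -0.1 ]
7.45 p [ 495.4 -176.1  145.6] tx [ 0.022   0.0019 -0.9998] ty [0.     1.     0.0019] op 0.0095 F [-0.  -2.7  0.1] M [-0.13  0.37 -0.14]
7.5 p [ 495.6 -175.7  145.7] tx [ 0.0226  0.0011 -0.9997] ty [0.0015 1.     0.0012] op 0.0098 F [ 1.3 -4.   0.9] M [-0.73  0.25  0.07]
pos [ 0.4956 -0.1757  0.1457] slide mm [   0.2 -129.3   -0.4] spin -0.0016 tilt x [ 0.0226  0.0011 -0.9997] y [0.002 1.    0.001]
```

Request:
send_rows:
  motion:
    - {"hand":-1,"slide":[0.3,-24,0],"spin":-0.004}

```text
time: 7.6
tool_pos: [0.4955, -0.1954, 0.1454]
tool_rot: [0.24, 1.548, 0.244]
contact_force: [-0.4, 4.9, 2.2]
opening: 0.0101
```

```bash
python3 s.py
```

```text
7.6 p [ 495.5 -195.4  145.4] tx [ 0.0219  0.0055 -0.9997] ty [-0.0032  1.      0.0054] op 0.0101 F [-0.4  4.9  2.2] M [ 0.68  0.52 -0.14]
7.65 p [ 495.9 -200.2  145.6] tx [ 0.023   0.0011 -0.9997] ty [-0.0025  1.      0.0011] op 0.0096 F [ 0.4 -2.3  0.7] M [-0.05  0.36 -0.07]
7.7 p [ 496.1 -199.9  145.7] tx [ 2.370e-02  1.000e-04 -9.997e-01] ty [-1.2e-03  1.0e+00  1.0e-04] op 0.0098 F [ 0.9 -3.6  1.4] M [-0.61  0.29  0.  ]
pos [ 0.4961 -0.1999  0.1457] slide mm [   0.3 -105.1   -1.2] spin 0.0012 tilt x [ 2.370e-02  1.000e-04 -9.997e-01] y [-0.001  1.     0.   ]
```

Request:
send_rows:
  motion:
    - {"hand":-1,"slide":[0.3,-24,-0.3],"spin":-0.004}

```text
time: 7.8
tool_pos: [0.4958, -0.2193, 0.1454]
tool_rot: [0.189, 1.547, 0.195]
contact_force: [0.7, 4.8, 3.7]
opening: 0.0099
```

```bash
python3 s.py
```

```text
7.8 p [ 495.8 -219.3  145.4] tx [ 0.023   0.0045 -0.9997] ty [-0.0059  1.      0.0044] op 0.0099 F [0.7 4.8 3.7] M [ 0.87  0.6  -0.17]
7.85 p [ 496.1 -224.2  145.6] tx [ 2.400e-02  2.000e-04 -9.997e-01] ty [-0.0051  1.      0.    ] op 0.0096 F [ 0.1 -2.1  2.3] M [ 0.16  0.42 -0.14]
7.9 p [ 496.2 -223.9  145.7] tx [ 2.470e-02 -9.000e-04 -9.997e-01] ty [-0.0039  1.     -0.001 ] op 0.0101 F [ 0.6 -4.3  1.7] M [-0.45  0.29  0.08]
pos [ 0.4962 -0.2239  0.1457] slide mm [  0.4 -81.1  -1.6] spin 0.004 tilt x [ 2.470e-02 -9.000e-04 -9.997e-01] y [-0.004  1.    -0.001]
```

Request:
send_rows:
  motion:
    - {"hand":-1,"slide":[0.3,-24,-0.3],"spin":-0.004}

```text
time: 8.0
tool_pos: [0.4961, -0.2434, 0.1454]
tool_rot: [0.137, 1.547, 0.146]
contact_force: [0.3, 6.7, 3.2]
opening: 0.0098
```

```bash
python3 s.py
```

```text
8.0 p [ 496.1 -243.4  145.4] tx [ 0.0239  0.0035 -0.9997] ty [-0.0086  1.      0.0033] op 0.0098 F [0.3 6.7 3.2] M [ 1.09  0.52 -0.22]
8.05 p [ 496.4 -248.3  145.6] tx [ 2.510e-02 -9.000e-04 -9.997e-01] ty [-0.0077  1.     -0.0011] op 0.0099 F [ 0.4 -1.5  1.4] M [ 0.25  0.37 -0.11]
8.1 p [ 496.5 -248.   145.7] tx [ 0.0257 -0.0021 -0.9997] ty [-0.0066  1.     -0.0023] op 0.0101 F [ 1.2 -4.3  2. ] M [-0.4   0.34 -0.01]
pos [ 0.4965 -0.248   0.1457] slide mm [  0.5 -57.   -1.9] spin 0.0067 tilt x [ 0.0257 -0.0021 -0.9997] y [-0.007  1.    -0.002]
```

Request:
send_rows:
  motion:
    - {"hand":-1,"slide":[0,-24,-0.3],"spin":0.005}

```text
time: 8.2
tool_pos: [0.4963, -0.2674, 0.1456]
tool_rot: [0.093, 1.546, 0.095]
contact_force: [-0.3, 5.3, 1.0]
opening: 0.0099
```

```bash
python3 s.py
```

```text
8.2 p [ 496.3 -267.4  145.6] tx [ 0.0245  0.0023 -0.9997] ty [-0.0025  1.      0.0023] op 0.0099 F [-0.3  5.3  1. ] M [ 0.77  0.46 -0.16]
8.25 p [ 496.6 -272.5  145.8] tx [ 0.0259 -0.0024 -0.9997] ty [-8.0e-04  1.0e+00 -2.5e-03] op 0.0097 F [ 1.7 -3.2 -0. ] M [ 0.31  0.25 -0.09]
8.3 p [ 496.8 -272.2  145.8] tx [ 0.0266 -0.0034 -0.9996] ty [-2.0e-04  1.0e+00 -3.4e-03] op 0.0098 F [ 1.9 -4.6  1.3] M [-0.25  0.15 -0.07]
pos [ 0.4968 -0.2722  0.1458] slide mm [  0.6 -32.8  -1.8] spin 0.0003 tilt x [ 0.0266 -0.0034 -0.9996] y [-0.     1.    -0.003]
```

Request:
send_rows:
  motion:
    - {"hand":-1,"slide":[0,-24,-0.3],"spin":0.005}

```text
time: 8.4
tool_pos: [0.4965, -0.2915, 0.1456]
tool_rot: [0.051, 1.546, 0.048]
contact_force: [0.5, 5.1, 1.8]
opening: 0.0097
```

```bash
python3 s.py
python3 - <<'E'
from h import *
p=vision.read_camera('top');save(p,'t5',(320,110,450,240));C=cloud(p).reshape(-1,3);C=C[~np.isnan(C[:,0])]
q=C[(C[:,2]>.16)&(C[:,2]<.182)&(C[:,1]>-.14)&(C[:,1]<-.07)&(abs(C[:,0]-.5)<.1)]
print(len(q),cv2.minAreaRect((q[:,:2]*1000).astype(np.float32)),q.mean(0))
for m in vision.cut_out(p,"bird_mid"):
    print(m["conf"],m["uv"])
E
```

```text
8.4 p [ 496.5 -291.5  145.6] tx [ 0.0251  0.0012 -0.9997] ty [0.0036 1.     0.0013] op 0.0097 F [0.5 5.1 1.8] M [ 0.94  0.43 -0.2 ]
8.45 p [ 496.6 -296.7  145.8] tx [ 0.0265 -0.0036 -0.9996] ty [ 0.0055  1.     -0.0034] op 0.0098 F [ 0.9 -3.4  0.9] M [ 0.36  0.24 -0.05]
8.5 p [ 496.9 -296.4  145.9] tx [ 0.0273 -0.0047 -0.9996] ty [ 0.006   1.     -0.0045] op 0.01 F [ 1.2 -4.4  1.5] M [-0.22  0.14 -0.  ]
pos [ 0.4969 -0.2964  0.1459] slide mm [ 0.6 -8.6 -1.8] spin -0.0058 tilt x [ 0.0273 -0.0047 -0.9996] y [ 0.006  1.    -0.005]
83 ((496.9284362792969, -104.34930419921875), (10.645254135131836, 87.73946380615234), 89.14514923095703) [ 0.49816048 -0.10360342  0.17511028]
0.83 [160.4, 198.6]
0.79 [392.9, 197.1]
0.74 [272.5, 138.3]
0.66 [255.2, 245.7]
```

View pics/t5.png

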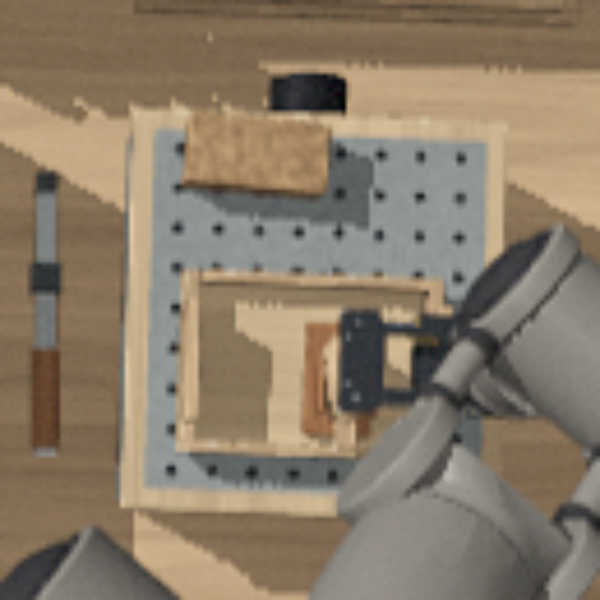

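Request:
send_rows:
  motion:
    - {"hand":-0.45,"slide":[0,0,0],"spin":0}

```text
time: 8.7
tool_pos: [0.4971, -0.2945, 0.1461]
tool_rot: [-0.161, 1.543, -0.165]
contact_force: [0.5, 0.4, -0.2]
opening: 0.0144
```

```bash
python3 -c "
from h import *
st(5)"
```

```text
8.7 p [ 497.1 -294.5  146.1] tx [ 0.0278 -0.0046 -0.9996] ty [ 0.0045  1.     -0.0045] op 0.0144 F [ 0.5  0.4 -0.2] M [ 0.01  0.06 -0.04]
8.75 p [ 497.  -294.2  146.1] tx [ 0.0276 -0.0043 -0.9996] ty [ 0.0042  1.     -0.0042] op 0.0177 F [-0.  -0.3 -0. ] M [ 0.08  0.03 -0.06]
8.8 p [ 497.  -294.3  146.2] tx [ 0.0275 -0.0043 -0.9996] ty [ 0.0041  1.     -0.0042] op 0.0214 F [ 0.  -0.7  0.2] M [0.01 0.   0.02]
8.85 p [ 497.  -294.5  146.1] tx [ 0.0274 -0.0043 -0.9996] ty [ 0.004   1.     -0.0042] op 0.0232 F [-0.8  0.2  0.1] M [0.06 0.01 0.02]
8.9 p [ 497.  -294.7  146.1] tx [ 0.0274 -0.0044 -0.9996] ty [ 0.0041  1.     -0.0043] op 0.0245 F [ 0.  -1.1  0.9] M [ 0.05 -0.02 -0.02]
```

Request:
send_rows:
  motion:
    - {"hand":-0.45,"slide":[-12,0,0],"spin":0}
    - {"hand":-0.45,"slide":[-20,0,0],"spin":0}
    - {"hand":-0.45,"slide":[-25,0,0],"spin":0}
    - {"hand":-0.45,"slide":[-25,0,0],"spin":0}
    - {"hand":-0.45,"slide":[-25,0,0],"spin":0}
    - {"hand":-0.45,"slide":[-15,0,0],"spin":0}

```text
time: 9.5
tool_pos: [0.4926, -0.2914, 0.2741]
tool_rot: [-0.02, 1.547, -0.023]
contact_force: [0.3, -0.3, 0.3]
opening: 0.0251
```

```bash
python3 - <<'E'
from h import *
st(2)
p=vision.read_camera('scene');save(p,'s6');C=cloud(p).reshape(-1,3);C=C[~np.isnan(C[:,0])]
for nm,lo,hi in(("A",-.13,-.08),("B",-.32,-.275)):
    q=C[(C[:,2]>.165)&(C[:,2]<.185)&(C[:,1]>lo)&(C[:,1]<hi)&(abs(C[:,0]-.5)<.07)]
    if len(q)>4: print(nm,len(q),cv2.minAreaRect((q[:,:2]*1000).astype(np.float32)),np.median(q[:,2]))
for m in vision.cut_out(p,"bird_mid"): print(m["conf"],m["uv"],np.nanpercentile(cloud(p)[m["mask"]],[2,50,98],axis=0).round(3).tolist())
E
```

```text
9.5 p [ 492.6 -291.4  274.1] tx [ 2.410e-02 -5.000e-04 -9.997e-01] ty [ 3.1e-03  1.0e+00 -5.0e-04] op 0.0251 F [ 0.3 -0.3  0.3] M [0.01 0.04 0.01]
9.55 p [ 493.2 -291.9  276.5] tx [ 0.0273 -0.0031 -0.9996] ty [ 0.0031  1.     -0.003 ] op 0.025 F [ 1.1 -0.3  1.8] M [ 0.03 -0.01 -0.  ]
A 50 ((500.7851257324219, -106.3305892944336), (9.785855293273926, 93.8245849609375), 89.67071533203125) 0.17471993744840297
B 61 ((499.3831481933594, -295.0895080566406), (11.578253746032715, 102.77659606933594), 89.57643127441406) 0.17430111560256933
0.83 [258.1, 200.6] [[0.45, -0.25, 0.125], [0.514, -0.221, 0.151], [0.534, -0.2, 0.194]]
0.68 [466.9, 210.1] [[0.41, 0.611, 0.003], [0.446, 0.643, 0.038], [0.476, 0.68, 0.071]]
0.47 [379.0, 183.1] [[0.228, 0.245, 0.005], [0.266, 0.289, 0.041], [0.286, 0.335, 0.07]]
```

View pics/s6.png

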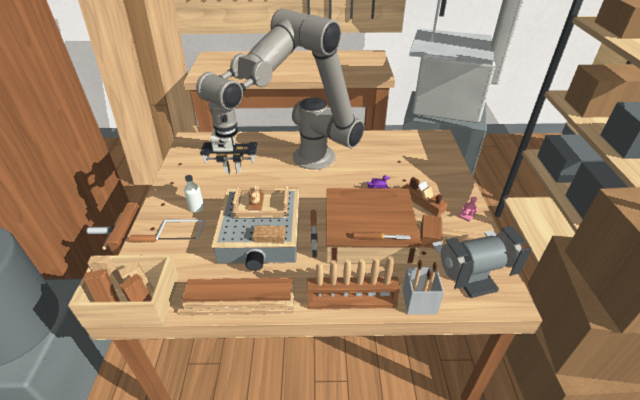

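The scene view shows the tray square on the sander at about (255,205), with the bird standing and the other things in place. Both end walls are level at 0.174–0.175 m. I'll hand in.

```bash
python3 -c "
from h import *
print(job.hand_in())"
```

```text
the job is handed in; nothing more can be done
None
```

The tray now rests fully on the sanding table with the bird still standing in it. I let go of it, raised the gripper clear and handed the job in at about 9.6 s.

**How it was moved:** I pinched the tray by its leading end wall (`tray_end_b`, nearest the table) and turned it square while still on the chest. I then slid it across the roughly 110 mm gap in short steps.

**Last checks:**
- **Tray position:** it lies at about y −0.10 to −0.30 m and x 0.43 to 0.57 m. That is well inside the table top, which spans y −0.36 to −0.06 m and x 0.384 to 0.70 m, and it is clear of the cork block.
- **Square and level:** it is square to within about 0.5°, and both end-wall tops read 174–175 mm.
- **Bird:** upright, with its top at about 0.195 m.
- **Other things:** they look unmoved by eye in the last picture; I did not measure them.

**What was not perfect:**
- **Tool tilt:** the tool slowly tilted by up to about 1.5° during the moves, and I had no command to correct it. The tray's trailing end therefore rode roughly 1 to 2 mm high on the chest. In mid-gap the gripper carried nearly the whole tray, within about 0.5° of level and no more than about 0.5 mm up.
- **Camera disagreement:** the top and scene cameras differed by 2–4 mm on the tray's position, which is small beside the table margins.

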